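Tuck the contact strip under the guard flap and hold it pressed on the test nest

ROBOT

A 7-joint arm with a two-finger parallel gripper is mounted at the origin on the work surface. World frame = base frame: x ahead of the robot, y to its left, z up, the work surface at z = 0. Lengths are in m, angles in rad, forces in N, time in s.
With the tool pointing down it reaches from about 0.4 to 0.925 m from the base axis. Payload 4.1 kg.
Tool frame: the origin (TCP) lies midway between the tips of the shut fingers; the grasp point (between the pads) lies 19 mm behind it; z points along the fingers, y is the direction in which the jaws open and shut (so a half turn about z gives the same grasp; the last joint's range is limited). The gripper opens to 85 mm and grips with 20 to 120 N. Pads are 22 mm wide; open, the fingers measure 114 mm over their backs; the gripper's body (76 mm by 85 mm) begins 54 mm behind the grasp point. The pads swing forward as they close: fully open they stand 13 mm farther back than shut.
Start: joints at [-1.225, 0.398, 0.045, 1.537, -0.019, 1.207, -0.051], TCP at [0.28, 0.587, 0.202] pointing down, gripper open.
Joint ranges: [-2.82, 2.82], [-0.49, 2.23], [-1.37, 1.46], [0, 2.46], [-1.36, 4.5], [0.23, 2], [-2.94, 2.94]. Speed limits (rad/s): [2.57, 2.57, 3.14, 3.14, 3.14, 3.14, 3.14].

INTERFACE

Orientations are given as a unit quaternion [w, x, y, z].
In Python, from bench import bot, eoat, kin, optics, finish_job gives the robot as it stands. The module is installed in compiled form; this text tells all that it offers. Calls block until the motion is done:
- bot.goto(position, orientation): joint-space move of the TCP to a pose.
- bot.move_straight(position, attitude=None, vel=0.15, until_force=None): straight line of the TCP; attitude=None keeps the orientation; vel is the mean speed in m/s. With until_force (N) it stops when the force on the tool has changed by that much, and returns True; else False.
- bot.set_joints(angles): joint-space move.
- eoat.gripper_to(opening): finger opening in m; the grip force is fixed at half the most; returns when the fingers have stopped.
- bot.sleep(seconds).
- kin.solve_ik(position, orientation): joint angles nearest the present ones, or None.
- bot.sense(): the state.
- optics.read_camera(name): name is "scene" or "top" or "wrist"; returns (picture, depth): 480x640x3 uint8, red, green, blue; 480x640 float32, m along the optical axis (not along the pixel's ray), 0 where there is no reading.
- optics.get_calibration(name): a dict with "K" (3x3 intrinsics, pixels), "R" (3x3) and "t" (3): a world point X has camera coordinates R X + t; the wrist camera has in their place "T_tool_cam" (4x4, takes a point from camera to tool coordinates, whose origin is the TCP and whose axes are the flange's). Camera axes: x right, y down, z forward; pixel columns grow to the right and rows downward; lengths in m; the calibration is good to about 2 mm. A picture is of the moment at which its call begins: read the wrist's pose just before it. get_calibration takes no time and is no camera call.
A pose or a line that the arm cannot do raises bot.MotionError and nothing moves.
- finish_job(): hands the job in, once; it reports no verdict.
Trained networks look in the newest picture that a camera, given by its name, has taken for a name from the list of things; names that differ only in an ending like _2 or _b are one class to them, and where a whole thing is asked for, a point or a joint stands for the part that bears it (a point fixed in the world has none). Each returns a list of dicts, best first, with "p" (0 to 1); they miss things now and then, are a little off and sometimes report something else, mostly with a low value. They report only what shows in the picture. A call takes as long as a camera call. They do not tell look-alikes from the thing itself.
- optics.look_for(camera, name): "position" ([column, row] in pixels, amid what is visible of it).
The state is a dict: "t": time; "q": joint angles; "joint_velocities": joint speeds; "joint_efforts": joint torques, N m; "tool_pos": TCP position; "eef_rot": TCP orientation; "wrist_force": force on the tool from outside, world axes, zero at the start; "wrist_torque": the same for the moment, N m; "width": finger opening in m.
Only numpy, scipy, OpenCV 4.12 (cv2) and the standard library are available. Lean on these libraries where they do the work, as an engineer would, in place of code of your own. Each camera call takes 0.05 s, during which the arm holds its last target. There are 200 camera calls.

TASK

Pick up the aluminium contact strip, the plate with the long black rib to grip it by, and slide its free long edge under the steel guard flap of the test nest, between the side cheeks and back to the stop, without lifting the flap. Then press the strip down flat onto the bed so that the sprung contact bar is pushed fully in, and finish while the fingers still hold the strip pressed down: do not let go. Leave everything else on the bench where it is.

Things in the scene. Friction and masses are not known exactly. Their poses are not given: they have to be found in the camera images.
- strip: contact strip: loose aluminium plate, 80 (x) by 110 (y) by 4 mm, lying flat on the bench left or right of the nest; 0.08 to 0.15 kg. A black upright rib to grip it by stands on it at x = -26 mm. Origin: centre of the plate's underside; z up; +x points to the free long edge (x = +40 mm) that goes under the flap.
- strip_edge (a point): middle of the strip's free long edge, at half the plate's thickness: (40, 0, 2) mm in the strip's frame
- strip_rib (a point): middle of the top of the strip's rib: (-26, 0, 30) mm in the strip's frame. The rib is 12 mm thick along x, 66 mm long along y, and rises from the plate's top (4 mm) to 30 mm above its underside
- nest: test nest, fixed: 150 x 150 mm grey block, flat bed 20 mm above the bench. Origin: centre of its underside; +x points from its open front (x = -75 mm) to its back; z up. Dark side cheeks rise to z = 30 mm from x = -75 to +28 mm, inner faces at y = +63 and -63 mm. The guard flap covers x = 0 to 50 mm, flat underside at z = 34 mm (14 mm above the bed).
- nest_stop (a point): middle of the foot of the stop, the face of the rear block where the bed ends: (28, 0, 20) mm in the nest's frame. The block's top is at z = 32 mm, and a ledge behind the hinge reaches 42 mm. With the strip's edge at the stop its origin is at nest x = -12 mm and its rib at x = -38 mm
- flap (a joint): guard flap: steel sheet 3 mm thick, 118 mm wide along y, hinged at its back edge (nest x = 50 mm, z = 37.5 mm), lying level at 0; its free front edge, bent slightly upward, points to the open front. Value in rad, grows as the front edge lifts (0.1 rad = 5 mm). A light spring and its weight hold it down; about 1 N under the front edge begins to lift it.
- flap_edge (a point): middle of the guard flap's free front edge, nest x = 0; the underside of the flat part behind it is at nest z = 34 mm, the bent lip reaches from z = 34 to about 40 mm
- bar (a joint): sprung contact bar, black with brass pins, 38 x 100 mm, sliding straight down into the bed: 0 = up, its top 5 mm above the bed (nest z = 25 mm); 0.005 m = fully in, flush with the bed. It takes about 1.5 N to start and about 7.5 N to push fully in, and it springs back when let go.
- bar_top (a point): centre of the contact bar's top face; nest x = -42 mm, y = 0
- blank: smaller square aluminium plate 60 x 60 x 4 mm with a round black knob (18 mm across, 18 mm high) in the middle; loose; not the part to use. Origin: centre of its underside.
- ring: white plastic ring lying flat, 70 mm across, 12 mm high; loose bystander. Origin: centre of its underside.
- spool: blue spool standing on its flange, 60 mm across, 32 mm high; loose bystander. Origin: centre of its underside.
- pliers: yellow-handled pliers lying flat, about 150 mm long, 12 mm thick; loose bystander. Origin: near the pivot, on the bench; +x towards the jaws.
- pack: round bundle of battery cells, 62 mm across, 76 mm high, upright; loose bystander. Origin: centre of its underside.
- meter: red multimeter lying flat, 150 x 78 x 37 mm; loose bystander. Origin: centre of its underside.
- screws: shallow grey open tray of screws, 70 x 90 x 22 mm; loose bystander. Origin: centre of its underside.
There are look-alikes about, which are no part of the job. Leave any green or yellow look-alike of the strip alone.

How it is judged:
On the way, in this order (a step that is already met when the one before it is completed fails the run):
1. the strip is gripped and lifted off the bench (height (world z) of strip above 0.03 m and contact force between strip and the fingers above 1 N), for 0.1 s.
2. the strip's free edge is tucked at least 20 mm under the flap, between the cheeks, held in the fingers (x of strip_edge in the frame of nest above 0.02 m and z of strip_edge in the frame of nest between 0.015 and 0.034 m and y of strip_edge in the frame of nest between -0.012 and 0.012 m and angle between the x axis of strip and the x axis of nest, either way round below 0.15 rad and value of joint flap below 0.12 rad and contact force between strip and the fingers above 1 N), for 0.2 s.
At the end, for the whole second after the job is handed in: Edge at least 20 mm under the flap, within 12 mm of the nest's middle line and square within 0.15 rad; flap below 0.12 rad; strip flat within 0.07 rad and still, bar at least 3.5 of 5 mm in; fingers act on the strip with over 2 N and it presses on the nest with over 3 N (x of strip_edge in the frame of nest above 0.02 m and z of strip_edge in the frame of nest between 0.015 and 0.034 m and y of strip_edge in the frame of nest between -0.012 and 0.012 m and angle between the x axis of strip and the x axis of nest, either way round below 0.15 rad and value of joint flap below 0.12 rad and value of joint bar above 0.0035 m and angle between strip's own z axis and vertical below 0.07 rad and linear speed of strip below 0.02 m/s and contact force between strip and the fingers above 2 N and contact force between strip and nest above 3 N); the arm keeps its last pose, push and grip.
It fails at once if the guard flap is lifted by more than 6 mm at its front edge (value of joint flap above 0.12 rad).
It fails at once if another thing on the bench is shifted by more than 30 mm (distance of any of blank, ring, spool, pliers, pack, meter, screws from where it was at the start of the episode above 0.03 m).
It also fails if it takes over 42 s, if anything falls off the work surface, if the arm or the gripper's body presses on something with over 40 N, if the wrist force passes 120 N, or if a joint passes its speed limit or range.

## Working session

There is one attempt and no reset: what is moved stays moved. The work goes in short steps, each a Python script; the robot and the scene stay as the last script left them, time stands still between calls to the robot, and variables do not carry over. Pictures are saved under pics/ and viewed, about 8 in all and at most 12, crops included, and the job is handed in when it is done.

```bash
mkdir -p pics; cat > h.py <<'E'
import numpy as np, cv2
from bench import bot, eoat, kin, optics, finish_job
from scipy.spatial.transform import Rotation as Rot
def cloud(name, d):
    c=optics.get_calibration(name); K=np.array(c["K"]); v,u=np.mgrid[:480,:640]
    P=np.stack([(u-K[0,2])/K[0,0]*d,(v-K[1,2])/K[1,1]*d,d],-1)
    return (P-np.array(c["t"]))@np.array(c["R"])   # R^T (P-t)
def quat(yaw):  # tool down, tool y axis (jaw direction) at world yaw
    y=np.array([np.cos(yaw),np.sin(yaw),0]); z=np.array([0,0,-1.]); x=np.cross(y,z)
    q=Rot.from_matrix(np.stack([x,y,z],1)).as_quat(); return np.array([q[3],*q[:3]])
E
python3 - <<'E'
from h import *
print(bot.sense()["t"])
for n in ("top","scene"):
    im,d=optics.read_camera(n); cv2.imwrite(f"pics/{n}1.png",im[...,::-1]); np.save(f"{n}1.npy",d); np.save(f"{n}1im.npy",im)
    P=cloud(n,d)
    for k in ("strip","nest","flap","strip_rib","nest_stop","flap_edge","bar_top","blank"):
        for r in optics.look_for(n,k)[:3]:
            u,v=map(int,np.round(r["position"])); print(n,k,round(r["p"],2),u,v,P[v,u].round(3), d[v,u]>0)
print(bot.sense()["t"])
E
```

```text
0.0
top strip 0.82 272 348 [0.173 0.341 0.003] True
top strip 0.7 162 238 [0.508 0.664 0.013] True
top strip 0.62 284 245 [0.481 0.3   0.003] True
top nest 0.68 374 193 [0.632 0.024 0.015] True
top flap 0.84 371 188 [0.644 0.035 0.036] True
top strip_rib 0.71 272 346 [0.179 0.34  0.006] True
top strip_rib 0.59 287 243 [0.486 0.291 0.003] True
top strip_rib 0.57 161 241 [0.5   0.67  0.004] True
top nest_stop 0.84 374 193 [0.632 0.024 0.015] True
top nest_stop 0.68 373 205 [0.595 0.028 0.018] True
top flap_edge 0.73 375 183 [0.658 0.023 0.038] True
top flap_edge 0.42 463 278 [ 0.369 -0.241  0.003] True
top bar_top 0.91 369 204 [0.597 0.041 0.026] True
top bar_top 0.28 362 259 [ 0.434  0.064 -0.004] True
top blank 0.82 469 220 [ 0.543 -0.259  0.025] True
top blank 0.47 375 191 [0.634 0.024 0.04 ] True
scene strip 0.85 259 166 [0.175 0.339 0.005] True
scene strip 0.68 416 127 [0.497 0.677 0.003] True
scene strip 0.64 352 225 [0.487 0.292 0.002] True
scene nest 0.57 357 336 [0.639 0.017 0.039] True
scene flap 0.73 363 332 [0.647 0.031 0.04 ] True
scene strip_rib 0.66 256 169 [0.187 0.311 0.03 ] True
scene strip_rib 0.6 348 225 [0.478 0.286 0.003] True
scene strip_rib 0.56 414 128 [0.495 0.668 0.006] True
scene nest_stop 0.62 354 338 [0.635 0.01  0.038] True
scene nest_stop 0.46 192 391 [ 0.379 -0.254  0.011] True
scene flap_edge 0.66 355 334 [0.633 0.02  0.037] True
scene flap_edge 0.62 362 334 [0.647 0.026 0.04 ] True
scene flap_edge 0.23 335 464 [ 0.721 -0.24   0.045] True
scene bar_top 0.89 339 323 [0.587 0.031 0.023] True
scene blank 0.92 253 438 [ 0.55  -0.274  0.025] True
0.9
```

View pics/top1.png

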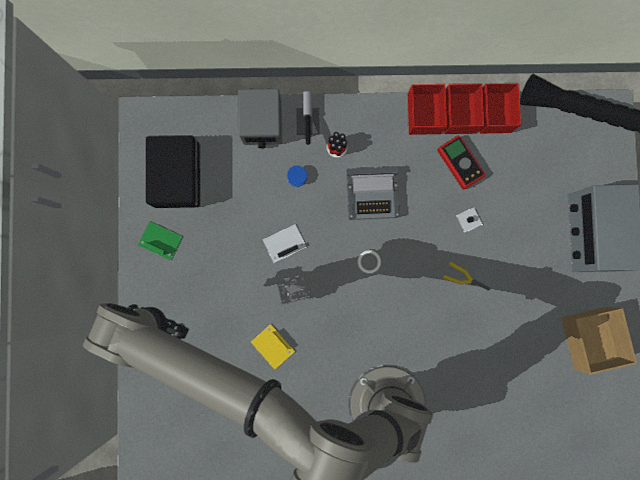

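View pics/scene1.png

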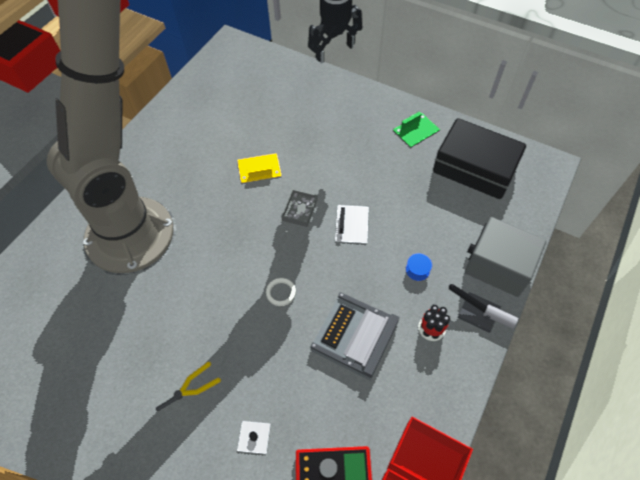

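The strip is the plain aluminium one, at top (285,243), scene (352,225), with its black rib on the near side. The green one (160,240) and yellow one (273,346) are look-alikes. The nest is at top (376,193) with the bar (front) towards the robot. Next I'll refine the poses with the wrist camera.

```bash
cat >> h.py <<'E'
def wcloud(d,s):
    c=optics.get_calibration("wrist"); K=np.array(c["K"]); T=np.array(c["T_tool_cam"]); v,u=np.mgrid[:480,:640]
    P=np.stack([(u-K[0,2])/K[0,0]*d,(v-K[1,2])/K[1,1]*d,d],-1)@T[:3,:3].T+T[:3,3]
    w,x,y,z=s["eef_rot"]; return P@Rot.from_quat([x,y,z,w]).as_matrix().T+np.array(s["tool_pos"])
def snap(tag):
    s=bot.sense(); im,d=optics.read_camera("wrist"); cv2.imwrite(f"pics/{tag}.png",im[...,::-1])
    P=wcloud(d,s); P[d<=0]=np.nan; np.savez(f"{tag}.npz",im=im,P=P); return im,P
E
python3 - <<'E'
from h import *
print(np.round(optics.get_calibration("wrist")["T_tool_cam"],3).tolist())
# choose the quaternion nearest the present joint 7
for n,p in (("w_strip",[.45,.27,.30]),("w_nest",[.56,.03,.30])):
    for yaw in (0.4 if n=="w_strip" else 0,):
        best=min((q for q in (kin.solve_ik(p,quat(yaw)),kin.solve_ik(p,quat(yaw+np.pi))) if q is not None),key=lambda q:abs(q[6]))
        print(np.round(best,2)); bot.set_joints(best)
    im,P=snap(n); s=bot.sense(); print(s["t"],np.round(s["tool_pos"],3))
    for k in ("strip","strip_rib","nest","bar_top","flap_edge"):
        for r in optics.look_for("wrist",k)[:2]:
            u,v=map(int,np.round(r["position"])); print(k,round(r["p"],2),u,v,P[v,u].round(3))
a,b=[cv2.imread(f"pics/{n}.png") for n in ("w_strip","w_nest")]
cv2.imwrite("pics/both.png",cv2.resize(np.vstack([a,b]),None,fx=.6,fy=.6))
E
```

```text
[[0.0, -0.965, -0.263, 0.065], [1.0, 0.0, 0.0, -0.0], [-0.0, -0.263, 0.965, -0.173], [0.0, 0.0, 0.0, 1.0]]
[-0.93  0.11  0.34  1.7  -0.04  1.34 -0.18]
2.3417 [0.449 0.272 0.299]
strip 0.9 147 66 [0.179 0.339 0.004]
strip 0.88 353 192 [0.49  0.296 0.003]
strip_rib 0.64 144 67 [0.175 0.336 0.003]
strip_rib 0.6 353 190 [0.488 0.299 0.003]
nest 0.6 372 363 [0.626 0.066 0.021]
nest 0.22 344 365 [0.586 0.048 0.026]
bar_top 0.71 345 367 [0.589 0.045 0.025]
bar_top 0.21 392 379 [0.66  0.062 0.037]
flap_edge 0.66 390 375 [0.653 0.068 0.039]
[-0.62  0.2   0.59  1.62 -0.12  1.35 -0.02]
3.675 [0.56  0.033 0.3  ]
strip 0.91 270 17 [0.498 0.255 0.005]
strip_rib 0.82 268 12 [0.495 0.261 0.004]
nest 0.82 374 199 [0.631 0.035 0.039]
nest 0.35 143 22 [0.339 0.25  0.003]
bar_top 0.79 341 200 [0.589 0.031 0.026]
bar_top 0.68 263 12 [0.489 0.261 0.004]
flap_edge 0.86 391 200 [0.654 0.033 0.038]
```

View pics/both.png

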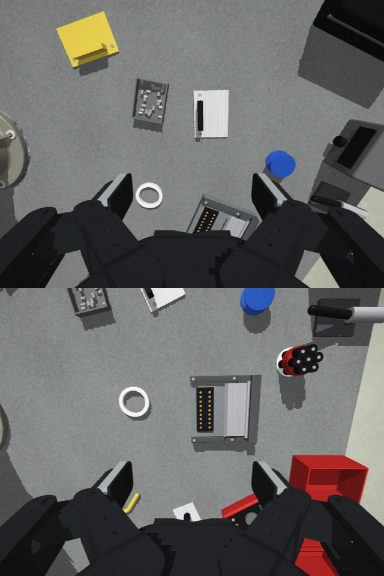

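The wrist views show the strip at (353,190), about parallel to the tool's jaws, with its rib on the robot side. The nest is at about (375,200), square to the jaws. Next I'll fit both poses from the point clouds.

```bash
python3 - <<'E'
from h import *
z=np.load("w_strip.npz"); im,P=z["im"].astype(int),z["P"]
near=np.hypot(P[...,0]-.485,P[...,1]-.30)<.085
br=near&(im.min(-1)>150)
pts=P[br]; print(len(pts),"plate z",np.median(pts[:,2]),"bright px",np.median(im[br],0))
print("strip rect",cv2.minAreaRect((pts[:,:2]*1000).astype(np.float32)))
rib=near&(P[...,2]>.022); r=P[rib]; print("rib",len(r),np.median(r[:,2]),cv2.minAreaRect((r[:,:2]*1000).astype(np.float32)), r.mean(0))
z=np.load("w_nest.npz"); im,P=z["im"].astype(int),z["P"]
near=np.hypot(P[...,0]-.63,P[...,1]-.03)<.13
for nm,m in (("all>12mm",near&(P[...,2]>.012)&(P[...,2]<.06)),("cheek/flap>28mm",near&(P[...,2]>.027)&(P[...,2]<.06)),("bar dark",near&(im.max(-1)<70)&(P[...,2]>.021)&(P[...,2]<.028)),("flap bright",near&(im.min(-1)>150)&(P[...,2]>.03))):
    m=cv2.morphologyEx(m.astype(np.uint8),cv2.MORPH_OPEN,np.ones((2,2)))
    nl,L,S,C=cv2.connectedComponentsWithStats(m); k=1+np.argmax(S[1:,4]); p=P[L==k]
    print(nm,len(p),np.median(p[:,2]).round(4),cv2.minAreaRect((p[:,:2]*1000).astype(np.float32)))
for n in ("w_strip","w_nest"):
    pass
a=cv2.imread("pics/w_strip.png")[120:260,290:430]; b=cv2.imread("pics/w_nest.png")[130:270,300:440]
cv2.imwrite("pics/crops.png",cv2.resize(np.hstack([a,b]),None,fx=2.8,fy=2.8))
E
```

```text
4379 plate z 0.004479053162293578 bright px [215. 218. 218.]
strip rect ((486.61505126953125, 297.3577575683594), (82.04963684082031, 110.51634979248047), 25.241044998168945)
rib 53142 0.4136952788828634 ((461.45220947265625, 285.7792663574219), (114.750732421875, 65.20318603515625), 38.56070327758789) [0.46384224 0.28998881 0.40792234]
all>12mm 12633 nan ((641.0933837890625, 19.235885620117188), (164.1410369873047, 164.6939239501953), 1.1958332061767578)
cheek/flap>28mm 7439 nan ((646.1547241210938, 13.716110229492188), (162.83416748046875, 163.40966796875), 5.26942777633667)
bar dark 1698 nan ((591.1729125976562, 24.979839324951172), (37.414161682128906, 101.36972045898438), 2.2037723064422607)
flap bright 3086 nan ((679.19384765625, 24.5499267578125), (46.451229095458984, 122.2208023071289), 19.10688591003418)
```

View pics/crops.png

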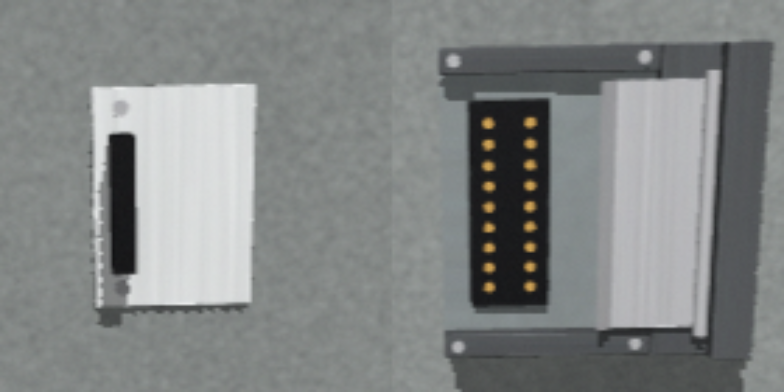

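```bash
cat >> h.py <<'E'
def q2(p,yaw):
    return min((q for q in (quat(yaw),quat(yaw+np.pi)) if kin.solve_ik(p,q) is not None),key=lambda q:abs(kin.solve_ik(p,q)[6]))
E
python3 - <<'E'
from h import *
z=np.load("w_strip.npz"); im,P=z["im"].astype(int),z["P"]
near=np.hypot(P[...,0]-.463,P[...,1]-.286)<.045
r=P[near&(P[...,2]>.022)&(P[...,2]<.04)]; print("rib",len(r),np.median(r[:,2]),cv2.minAreaRect((r[:,:2]*1000).astype(np.float32)))
z=np.load("w_nest.npz"); im,P=z["im"].astype(int),z["P"]
near=np.hypot(P[...,0]-.633,P[...,1]-.027)<.108
for a,b in ((.016,.03),(.027,.045),(.016,.045)):
    p=P[near&(P[...,2]>a)&(P[...,2]<b)]; print(a,b,len(p),cv2.minAreaRect((p[:,:2]*1000).astype(np.float32)))
yaw=np.deg2rad(25.24); c=np.array([.4866,.2974]); g=c-.026*np.array([np.cos(yaw),np.sin(yaw)])
q=q2([*g,.1],yaw); bot.goto([*g,.10],q)
im,P=snap("w_close"); near=np.hypot(P[...,0]-g[0],P[...,1]-g[1])<.05
r=P[near&(P[...,2]>.022)&(P[...,2]<.036)]; print("rib close",g,len(r), len(r) and cv2.minAreaRect((r[:,:2]*1000).astype(np.float32)))
s=bot.sense(); print(s["t"],s["tool_pos"],s["width"])
E
```

```text
rib 447 0.030182227236500214 ((463.1383361816406, 287.0309753417969), (10.890092849731445, 65.26411437988281), 23.676223754882812)
0.016 0.03 5762 ((620.2161865234375, 27.226810455322266), (126.01290893554688, 150.42745971679688), 1.2127193212509155)
0.027 0.045 7499 ((632.6947021484375, 27.464595794677734), (149.9219512939453, 150.41946411132812), 1.2740544080734253)
0.016 0.045 12624 ((632.4747924804688, 27.428848266601562), (150.30384826660156, 150.4229736328125), 1.362998604774475)
rib close [0.46308223 0.28631332] 1369 ((463.04974365234375, 286.7152099609375), (11.960787773132324, 66.10311126708984), 24.68219566345215)
5.2583 [0.46505592 0.28516543 0.10113625] 0.08586681342005861
```

Everything agrees: rib 12×66 at (463,287), nest 150×150 at (632.6,27.4), yaw about 1.4°. Now the grasp.

```bash
python3 - <<'E'
from h import *
yaw=np.deg2rad(24.9); g=np.array([.4631,.2866]); q=q2([*g,.1],yaw)
print(bot.move_straight([*g,.0075],q,vel=.08,until_force=8)); bot.sleep(.2)
s=bot.sense(); print(s["tool_pos"],np.round(s["wrist_force"],1))
print(eoat.gripper_to(0.0)); bot.sleep(.2)
s=bot.sense(); print("grip",s["width"],s["tool_pos"],np.round(s["wrist_force"],1))
bot.move_straight([*s["tool_pos"][:2],.09],vel=.1); bot.sleep(.3)
s=bot.sense(); print(s["t"],s["width"],s["tool_pos"],np.round(s["wrist_force"],1))
im,P=snap("w_lift")
E
```

```text
False
[0.46335266 0.28683184 0.00792312] [ 0.1 -0.2 -0.6]
False
grip -0.00016748325777108788 [0.46310289 0.28660297 0.00752408] [-0.1  0.1  0.6]
9.0083 0.0004653250929057713 [0.46289099 0.28639079 0.0895476 ] [-0.2  0.1  0.1]
```

View pics/w_lift.png

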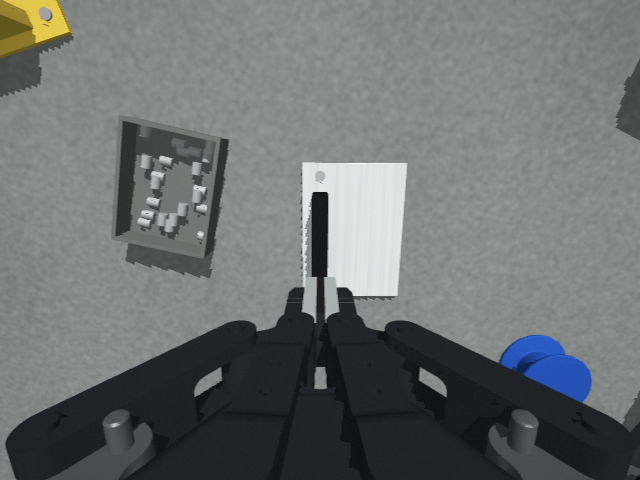

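The grip missed: the fingers shut to 0 and the strip stayed on the bench. I'll measure where the strip is now relative to the fingers.

```bash
python3 - <<'E'
from h import *
def rect(p): return len(p) and [np.round(x,1) for x in cv2.minAreaRect((p[:,:2]*1000).astype(np.float32))]
for n in ("w_close","w_lift"):
    z=np.load(n+".npz"); im,P=z["im"].astype(int),z["P"]
    near=np.hypot(P[...,0]-.4866,P[...,1]-.2974)<.085
    print(n,"plate",rect(P[near&(im.min(-1)>150)&(P[...,2]<.012)]),"rib",rect(P[near&(P[...,2]>.022)&(P[...,2]<.036)&(im.max(-1)<60)]))
print(optics.get_calibration("wrist")["K"])
eoat.gripper_to(0.085); bot.sleep(.2)
s=bot.sense(); print(s["t"],s["tool_pos"],s["width"]); im,P=snap("w_open")
near=np.hypot(P[...,0]-.4866,P[...,1]-.2974)<.085
print("plate",rect(P[near&(im.min(-1)>150)&(P[...,2]<.012)]),"rib",rect(P[near&(P[...,2]>.022)&(P[...,2]<.036)&(im.max(-1)<60)]))
E
```

```text
w_close plate [array([486.8, 296.7]), array([ 80.4, 111.6]), np.float64(24.3)] rib [array([462.5, 286.6]), array([11.1, 65.8]), np.float64(24.5)]
w_lift plate [array([472.2, 291.1]), array([114.4, 109.9]), np.float64(24.8)] rib [array([461.5, 289.2]), array([10.9, 60.3]), np.float64(24.6)]
[[331.48101449   0.         320.04738337]
 [  0.         331.48101449 238.44727052]
 [  0.           0.           1.        ]]
10.0417 [0.46310363 0.28660797 0.08999281] 0.0853748946297185
plate [array([486.4, 297.2]), array([ 81., 110.]), np.float64(24.7)] rib [array([462.7, 286.9]), array([10.5, 65.6]), np.float64(24.7)]
```

```bash
python3 - <<'E'
from h import *
z=np.load("w_lift.npz"); im,P=z["im"],z["P"]
for v in (268,274,278,282,290,300,310,320): print(v,[(u,P[v,u].round(3).tolist(),im[v,u].tolist()) for u in (310,331)])
s=bot.sense(); print(s["eef_rot"],s["tool_pos"])
fing=P[(P[...,2]>.05)&(P[...,2]<.4)]; print("lowest finger z in w_lift",np.nanpercentile(fing[:,2],[0,.1,.5,1,5]))
# independent: top/scene cameras on the fingers
im,d=optics.read_camera("scene"); cv2.imwrite("pics/scene2.png",im[...,::-1]); Q=cloud("scene",d); np.savez("scene2.npz",im=im,P=Q)
m=(np.hypot(Q[...,0]-.463,Q[...,1]-.2866)<.06)&(Q[...,2]>.04)&(Q[...,2]<.4); print(m.sum(),np.percentile(Q[m][:,2],[0,.5,1,5]) if m.any() else None)
v,u=np.argwhere(m).mean(0).astype(int); cv2.imwrite("pics/scene2c.png",cv2.resize(im[max(v-90,0):v+90,max(u-110,0):u+110,::-1],None,fx=3,fy=3))
E
```

```text
268 [(310, [0.468, 0.256, 0.005], [134, 135, 136]), (331, [0.484, 0.263, 0.004], [219, 220, 220])]
274 [(310, [0.471, 0.251, 0.004], [134, 135, 134]), (331, [0.486, 0.258, 0.004], [219, 222, 222])]
278 [(310, [0.455, 0.294, 0.125], [168, 175, 174]), (331, [0.463, 0.298, 0.125], [169, 176, 174])]
282 [(310, [0.455, 0.294, 0.13], [169, 176, 174]), (331, [0.463, 0.298, 0.13], [169, 176, 173])]
290 [(310, [0.455, 0.294, 0.137], [170, 176, 174]), (331, [0.463, 0.298, 0.139], [169, 175, 174])]
300 [(310, [0.456, 0.294, 0.147], [169, 177, 174]), (331, [0.463, 0.297, 0.147], [169, 175, 173])]
310 [(310, [0.456, 0.294, 0.155], [171, 177, 175]), (331, [0.463, 0.297, 0.155], [169, 175, 173])]
320 [(310, [0.456, 0.295, 0.165], [34, 36, 39]), (331, [0.462, 0.299, 0.165], [34, 37, 40])]
[-5.46936163e-06  5.38054740e-01  8.42909899e-01  2.64171617e-06] [0.46310582 0.28660036 0.09000486]
lowest finger z in w_lift [0.05459999 0.12611628 0.1320954  0.13796416 0.16646002]
2556 [0.13668525 0.14281306 0.14856644 0.18031579]
```

View pics/scene2c.png

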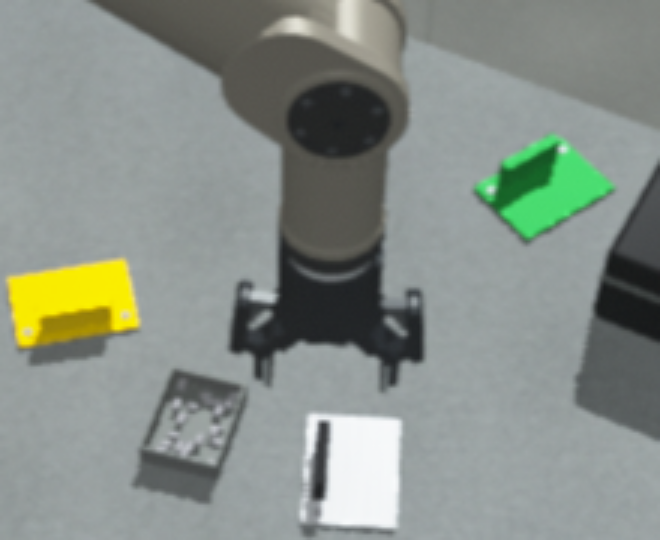

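The wrist depth puts the shut tips at z≈0.125 and the scene camera puts the open tips at ≈0.137, while the reported TCP was 0.090. So the real fingertips are about 35 mm short of the reported TCP (xy agrees), and the fingers shut above the rib. I'll compensate with 35 mm and guard the descent by force.

```bash
python3 - <<'E'
from h import *
yaw=np.deg2rad(24.8); g=np.array([.4631,.2866]); q=q2([*g,.1],yaw)
print(bot.move_straight([*g,-.0265],q,vel=.09,until_force=6)); bot.sleep(.15)
s=bot.sense(); print(s["tool_pos"],np.round(s["wrist_force"],1))
print(eoat.gripper_to(0.0)); bot.sleep(.15)
s=bot.sense(); print("grip",s["width"],s["tool_pos"],np.round(s["wrist_force"],1))
if s["width"]>.008:
    bot.move_straight([*s["tool_pos"][:2],.06],vel=.1); bot.sleep(.2)
s=bot.sense(); print(s["t"],s["width"],s["tool_pos"],np.round(s["wrist_force"],1))
im,P=snap("w_lift2")
E
```

```text
False
[ 0.46342824  0.28689443 -0.02600799] [-0.5 -0.7  1. ]
False
grip 0.011073356890145068 [ 0.46311059  0.2867074  -0.02528648] [-2.7 -2.2 10.5]
13.7667 0.010940250792706165 [0.46274307 0.28640726 0.05935533] [ 0.4  0.4 -1.1]
```

View pics/w_lift2.png

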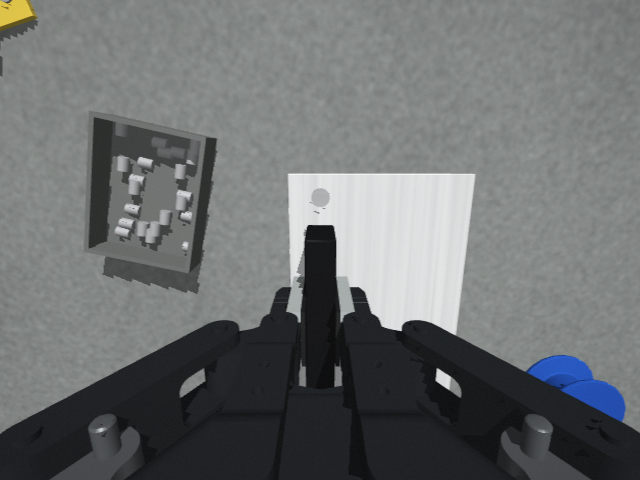

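The strip is gripped (width 11 mm), off the bench and looks level. I'll fit its in-hand pose from the same picture: plane, edges, offset to the tool.

```bash
python3 - <<'E'
from h import *
z=np.load("w_lift2.npz"); im,P=z["im"].astype(int),z["P"]
m=(im.min(-1)>190)&(P[...,2]>.05)&(P[...,2]<.12); p=P[m]
A=np.c_[p[:,:2]-p[:,:2].mean(0),np.ones(len(p))]; c,*_=np.linalg.lstsq(A,p[:,2],rcond=None)
yaw=np.deg2rad(24.8); X=np.array([np.cos(yaw),np.sin(yaw)]); Y=np.array([-X[1],X[0]])
print(len(p),"slope strip x,y",c[:2]@X,c[:2]@Y,"top z",c[2],"at",p[:,:2].mean(0))
tp=np.array([.46274,.28641]); l=(p[:,:2]-tp); print("along x",np.percentile(l@X,[.2,99.8]),"along y",np.percentile(l@Y,[.2,99.8]))
print(cv2.minAreaRect((p[:,:2]*1000).astype(np.float32)))
E
```

```text
21051 slope strip x,y -0.000324897422352136 -0.001422470759057307 top z 0.0888207343897631 at [0.48218575 0.32317632]
along x [-0.01315543  0.06613494] along y [-0.04866255  0.05492565]
((486.35198974609375, 298.7502136230469), (80.12696838378906, 107.43628692626953), 24.80068016052246)
```

```bash
cat >> h.py <<'E'
NY=np.deg2rad(1.5); N=np.array([.6326,.0274]); NX=np.array([np.cos(NY),np.sin(NY)]); NYv=np.array([-NX[1],NX[0]]); OFF=.0253
def W(x,zu,y=0): return [*(N+x*NX+y*NYv),zu-OFF]   # tool target: rib at nest x, underside at world zu
E
python3 - <<'E'
from h import *
q=q2([*W(-.092,.08)],NY)
bot.goto(W(-.092,.075),q); bot.sleep(.15)
print(bot.move_straight(W(-.092,.0274),q,vel=.1,until_force=5)); bot.sleep(.2)
s=bot.sense(); print(s["t"],s["width"],s["tool_pos"]-np.array(W(-.092,.0274)),np.round(s["wrist_force"],1))
im,P=snap("w_pre")
p=P[(im.min(-1)>150)&(P[...,2]>.026)&(P[...,2]<.06)]
l=p[:,:2]-N; xs,ys=l@NX,l@NYv
m=xs<-.015; print("strip x",np.percentile(xs[m],[.3,99.7]),"y",np.percentile(ys[m],[.3,99.7]),"z",np.median(p[m][:,2]))
m=xs>-.004; print("flap x",np.percentile(xs[m],[.5,99.5]),"y",np.percentile(ys[m],[.5,99.5]),"z",np.median(p[m][:,2]))
E
```

```text
False
15.85 0.010918534341724587 [ 6.18620837e-04 -1.02167449e-05  6.51285594e-04] [ 1.2  0.2 -0.4]
strip x [-0.10425808 -0.02494359] y [-0.04776144  0.0699289 ] z 0.032329982959176384
flap x [0.00533416 0.04947613] y [-0.05473271  0.06856542] z 0.037341345987208015
```

View pics/w_pre.png

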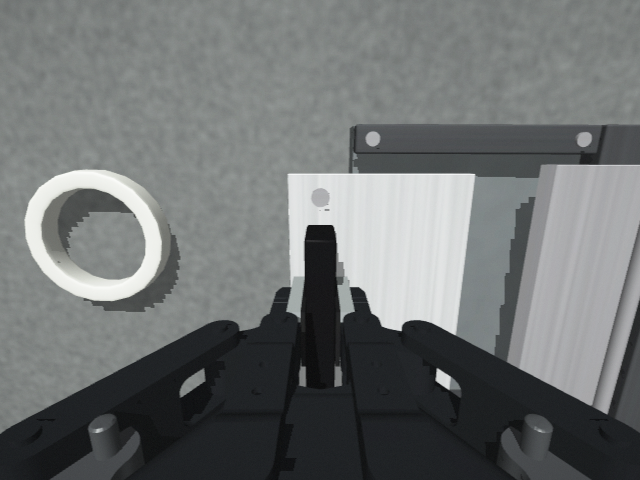

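The strip is centred ahead of the nest: its side edge is at row 174, the cheek's inner edge at row ~153 (about 8–9 mm gap), its front edge is clear of the flap lip and its underside is at about 28 mm. Sliding in.

```bash
python3 - <<'E'
from h import *
q=q2([*W(-.092,.08)],NY)
hit=bot.move_straight(W(-.037,.0270),q,vel=.05,until_force=6); bot.sleep(.2)
s=bot.sense(); l=np.array(s["tool_pos"][:2])-N
print(hit,s["t"],s["width"],"rib nest x,y",l@NX,l@NYv,"under z",s["tool_pos"][2]+OFF,np.round(s["wrist_force"],1))
im,P=snap("w_in")
m=(im.min(-1)>150); 
p=P[m&(P[...,2]>.034)&(P[...,2]<.06)]; l=p[:,:2]-N; k=((l@NX)>.008)&((l@NX)<.045)&(abs(l@NYv)<.057); print("flap z",np.median(p[k][:,2]),"slope",np.polyfit((l@NX)[k],p[k][:,2],1))
p=P[m&(P[...,2]>.022)&(P[...,2]<.034)]; l=p[:,:2]-N; k=((l@NX)<-.004)&(abs(l@NYv)<.06); print("strip z",np.median(p[k][:,2]),"xslope",np.polyfit((l@NX)[k],p[k][:,2],1),"y",np.percentile((l@NYv)[k],[1,99.5]),"xmin",np.percentile((l@NX)[k],1))
E
```

```text
True 17.1417 0.010748426119002934 rib nest x,y -0.0414826930821472 0.0002713569243419517 under z 0.02524815013784346 [ 0.3  0.4 -1.2]
flap z 0.03728811446522105 slope [0.0020476 0.0372297]
strip z 0.029296448440136156 xslope [-0.00476839  0.02916929] y [-0.0134912  0.0554105] xmin -0.05412541452001514
```

View pics/w_in.png

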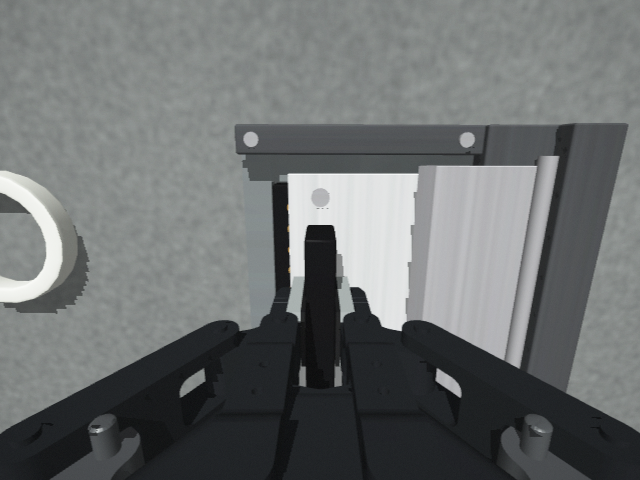

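The edge is about 24.5 mm under the level flap, between the cheeks. One more gentle push towards the stop, then press.

```bash
python3 - <<'E'
from h import *
q=q2([*W(-.092,.08)],NY)
def rep(n,hit=None):
    s=bot.sense(); l=np.array(s["tool_pos"][:2])-N
    print(n,hit,round(s["t"],2),"w",round(s["width"],4),"rib nest",(l@NX).round(4),(l@NYv).round(4),"under z",round(s["tool_pos"][2]+OFF,4),np.round(s["wrist_force"],1)); return l@NX
hit=bot.move_straight(W(-.037,.0262),q,vel=.02,until_force=6); bot.sleep(.15); x=rep("stop",hit)
x=min(x,-.0385)
hit=bot.move_straight(W(x,.0185),q,vel=.02,until_force=22); bot.sleep(.3); rep("press",hit)
bot.sleep(.5); rep("press2")
im,P=snap("w_press")
m=(im.min(-1)>150)
p=P[m&(P[...,2]>.034)&(P[...,2]<.06)]; l=p[:,:2]-N; k=((l@NX)>.008)&((l@NX)<.045)&(abs(l@NYv)<.057); print("flap z",np.median(p[k][:,2]),"slope",np.polyfit((l@NX)[k],p[k][:,2],1))
p=P[m&(P[...,2]>.016)&(P[...,2]<.032)]; l=p[:,:2]-N; k=((l@NX)<-.004)&((l@NX)>-.05)&(abs(l@NYv)<.054); print("strip z",np.median(p[k][:,2]),"xslope",np.polyfit((l@NX)[k],p[k][:,2],1))
E
```

```text
stop True 17.6 w 0.0104 rib nest -0.0406 0.0003 under z 0.0248 [ 1.9 -0.8  0.7]
press True 18.23 w 0.011 rib nest -0.0404 0.0003 under z 0.0203 [-0.7  0.3  5.5]
press2 None 18.73 w 0.011 rib nest -0.0404 0.0003 under z 0.0203 [-0.9  1.   6.2]
flap z 0.03723681100278288 slope [0.00211344 0.03718065]
strip z 0.024532339179965324 xslope [-0.00546867  0.02444582]
```

Pressed flat with the flap level, but after the force stop only 6 N remains. I'll add a small position over-travel for a firmer hold.

```bash
python3 - <<'E'
from h import *
q=q2([*W(-.092,.08)],NY)
for zt in (.0190,.0180,.0170):
    bot.move_straight(W(-.0404,zt),q,vel=.02); bot.sleep(.3)
    s=bot.sense(); print(zt,round(s["t"],2),round(s["width"],4),"under z",round(s["tool_pos"][2]+OFF,4),np.round(s["wrist_force"],1))
    if s["wrist_force"][2]>14: break
im,P=snap("w_final")
m=(im.min(-1)>150)
p=P[m&(P[...,2]>.034)&(P[...,2]<.06)]; l=p[:,:2]-N; k=((l@NX)>.008)&((l@NX)<.045)&(abs(l@NYv)<.057); print("flap z",np.median(p[k][:,2]),"slope",np.polyfit((l@NX)[k],p[k][:,2],1)[0])
p=P[m&(P[...,2]>.016)&(P[...,2]<.032)]; l=p[:,:2]-N; k=((l@NX)<-.004)&((l@NX)>-.05)&(abs(l@NYv)<.054); c=np.linalg.lstsq(np.c_[l[k],np.ones(k.sum())],p[k][:,2],rcond=None)[0]; print("strip z",np.median(p[k][:,2]),"slopes",c[:2],"xmin",np.percentile(((l@NX)[(l@NX)>-.065]),1))
E
```

```text
0.019 19.32 0.0107 under z 0.02 [-2.7  0.3 10.4]
0.018 19.88 0.0108 under z 0.02 [-5.1  0.5 17.7]
flap z 0.03726358800244657 slope 0.002524757122530974
strip z 0.02425950932137021 slopes [-0.00548355 -0.00098233] xmin -0.05321851021105062
```

View pics/w_final.png

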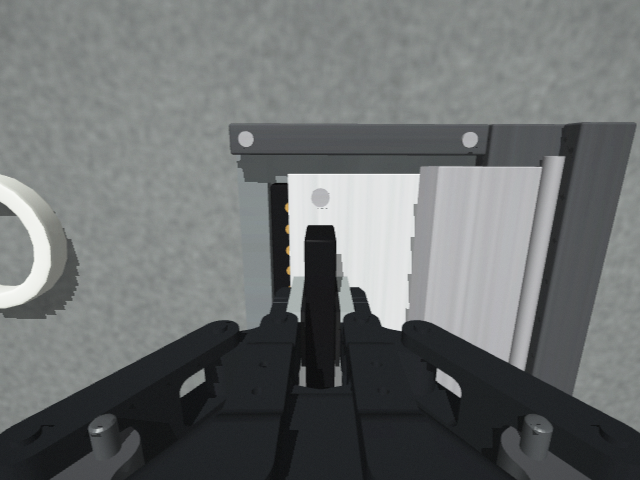

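The strip lies flat (top at 24.3 mm), the flap is level and the strip is pressed with about 18 N while still gripped. Handing in.

```bash
python3 -c "
from h import *
s=bot.sense(); print(s['t'],s['wrist_force'],s['width']); print(finish_job())"
```

```text
19.925 [-5.84738072  0.69715608 16.47006178] 0.011326787665814162
the job is handed in; nothing more can be done
None
```

I gripped the aluminium strip by its rib, slid it under the guard flap, pressed it flat onto the bed, and handed the job in at 19.9 s with the fingers still holding it down. No verdict was reported.

**Failed check on the way:** the first grasp closed on nothing. Two cameras showed the real fingertips about 35 mm short of the reported TCP. I corrected for that, and the second grasp held the rib (finger opening about 11 mm).

**Last checks:**
- **Strip position:** the free edge is about 26 mm under the flap, by both arm pose and camera. It is on the nest's middle line to within about 1 mm, and the strip's slope is about 0.005 rad.
- **Height and bar:** the strip's underside is at 20.0 mm by arm pose, and its top measured 24.3 mm. That means the bar is fully in, though this is inferred because the bar cannot be seen under the strip.
- **Flap:** level, with its measured height unchanged.
- **Push and grip:** the downward push was about 16.5 N at hand-in, and the grip was still closed on the rib.
- **Stop:** the force-guarded slide ended about 2 mm short of the nominal stop position. That is within the 2 mm calibration error, so I cannot say for certain that the edge touches the stop.
- **Other items:** I touched nothing else on purpose, but took no final picture of the whole bench to confirm it.

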